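Lay a culture flask down in the incubator tray

TASK

One culture flask in the steel incubator tray still stands on end: with the fingertips, tip it over onto its broad face, away from the end rim that its foot stands at, to lie beside the flask already there, and lower it gently all the way down instead of letting it drop. Then push it back along the tray until its foot is squarely up against that end rim. Do not grip the flask or lift it off the tray floor, and leave the other flask and the bottles beside the tray where they are.

Things in the scene. Friction and masses are not known exactly. Their poses are not given: they have to be found in the camera images.
- flask: Standing culture flask: clear, flat, white screw cap, 0.12 kg. Origin: centre of the foot's underside; z up from foot to cap; x = thickness, towards the free length of the tray, the way to tip (lying right, x points down); y = width. Body 36 (x) x 86 (y) mm, straight to z = 108, shoulders to z = 130. It tips about its heel edge and balances at about 17 degrees of lean.
- flask_heel (a point): Middle of the heel edge on which the flask tips: x = 18 mm, z = 0 in the flask's frame.
- flask_foot (a point): Centre of the flask's foot (end face 36 x 86 mm), same point as the flask's origin.
- flask_cap (a point): Centre of the cap's outer end face, x = -12, z = 163 mm in the flask's frame. Cap 34 mm diameter, 24 mm long, on a neck leaning 12 degrees to -x: at the start it spans x = -28 to +10, z = 136 to 167 mm. Flask lying: this point is 30 mm above the tray floor, the cap's underside 9 to 14 mm, its top edge 46 mm.
- flask_lip (a point): Front top edge of the cap, x = 4.4, z = 166 mm in the flask's frame: the part that reaches furthest ahead at the top as the flask leans over.
- tray: Pressed steel tray, fixed to the bench, 204 x 304 mm, rim 22 mm high, floor 2 mm above the bench. Origin: centre of its underside; y along its length to the end rim where the flasks' feet go. Inner rim faces at x = +-98, y = +-148 mm. The flasks lie lengthwise side by side, middles at about x = -47 and +47 mm, gaps about 8 mm.
- tray_stop (a point): Middle of the inner face of the end rim (tray y = +148 mm), 12 mm above the bench: the stop for the feet of the flasks.
- flask_lying: A second, equal flask that already lies on its broad face in the other half of the tray, loose. Origin on its underside, 18 mm from its foot; x points to its cap, z up. It is 36 mm high (cap up to 46 mm), 86 mm wide, 166 mm long.
- dropper: Brown dropper bottle, 30 mm diameter, 78 mm high, stands on the bench beyond the tray; origin at the centre of its underside.
- small_bottle_a: White reagent bottle, 21 mm diameter, 54 mm high, stands on the bench beyond the tray; origin at the centre of its underside.
- small_bottle_b: White reagent bottle, 20 mm diameter, 54 mm high, stands beside the other; origin at the centre of its underside.
There are look-alikes about, which are no part of the job. What is shaped like the flask but blue or purple is not meant.

How it is judged:
On the way:
1. the flask lies on its broad face in the tray (angle between flask's own x axis and vertical above 3.06 rad and angular speed of flask below 0.3 rad/s), for 0.2 s.
At the end, for the whole second after the job is handed in: The flask lies flat on its broad face (within 3.5 degrees) in its half of the tray, in line with the tray within 3.5 degrees, the middle of its foot within 5 mm of the end rim, at rest; the other flask still lies flat within 15 mm of where it was (angle between flask's own x axis and vertical above 3.08 rad and y of flask_foot in the frame of tray above 0.143 m and x of flask_foot in the frame of tray between -0.06 and 0.06 m and angle between the z axis of flask and the y axis of tray, either way round below 0.06 rad and linear speed of flask below 0.01 m/s and angle between flask_lying's own z axis and vertical below 0.06 rad and distance of flask_lying from where it was at the start of the episode below 0.015 m); the robot touches nothing.
It fails at once if the flask was let drop: it turned faster than 4.5 rad/s in the lower half of its way down (angle between flask's own z axis and vertical above 0.8 rad and angular speed of flask above 4.5 rad/s).
It fails at once if the flask was lifted off the tray floor (height (world z) of flask_heel above 0.016 m).
It fails at once if the flask was gripped or squeezed with more than 10 N while it was tipped (angle between flask's own z axis and vertical below 1.45 rad and contact force between the fingers and flask above 10 N).
It fails at once if the other flask was moved by more than 15 mm or tipped (distance of flask_lying from where it was at the start of the episode above 0.015 m or angle between flask_lying's own z axis and vertical above 0.15 rad).
It fails at once if a bottle on the bench was moved by more than 20 mm or knocked over (distance of any of dropper, small_bottle_a, small_bottle_b from where it was at the start of the episode above 0.02 m or angle between any of dropper, small_bottle_a, small_bottle_b's own z axis and vertical above 0.5 rad).
It also fails if it takes over 61 s, if anything falls off the work surface, if the arm or the gripper's body presses on something with over 40 N, if the wrist force passes 120 N, or if a joint passes its speed limit or range.

ROBOT

A 6-joint arm with a two-finger parallel gripper is mounted at the origin on a cart in front of the work surface, level with it; the furniture and walls round the work are solid. World frame = base frame: x ahead of the robot, y to its left, z up, the work surface at z = 0. Lengths are in m, angles in rad, forces in N, time in s.
With the tool pointing down it reaches from about 0.375 to 0.75 m from the base axis. Payload 9 kg.
Tool frame: the origin (TCP) lies on the centre line of the jaws, within the pads' length; the fingertips stand 11 mm ahead of it and the grasp point (between the pads) lies 8 mm behind it (arm.nose_length is the distance from the TCP to the fingertips, in m); y points along the fingers, x is the direction in which the jaws open and shut, and the axes are right-handed (so a half turn about y gives the same grasp; the last joint's range is limited). The gripper opens to 85 mm and grips with 20 to 120 N. Pads are 22 mm wide; open, the fingers measure 114 mm over their backs; the gripper's body (76 mm by 85 mm) begins 54 mm behind the grasp point. The pads swing forward as they close: fully open they stand 13 mm farther back than shut.
Start: joints at [-1.452, 0.104, 0.097, 1.564, 0, 1.353], TCP at [0.198, -0.566, 0.242] pointing down, gripper open.
Joint ranges: [-2.99, 2.99], [-0.84, 1.86], [-1.1, 1.16], [-1.84, 2.11], [-1.51, 1.56], [-3.14, 3.14]. Speed limits (rad/s): [2.22, 2.22, 2.57, 3.14, 3.14, 3.14].

INTERFACE

Orientations are given as a unit quaternion [x, y, z, w].
In Python, from workcell import arm, cams, ticket gives the robot as it stands. The module is installed in compiled form; this text tells all that it offers.
- The arm moves only by the tool apply_moves, never from a script. Its argument "increments" is one flat list of numbers, 7 for each row, row after row: the closure, from -1 (fully open) to 1 (shut), then the shift along the world's x, y, z in mm, then the turn, a rotation vector about the world's x, y, z in rad. A call has 1 to 12 rows; each row is the pose to reach, as a shift and turn from the pose measured when the call began; what a row does not reach only later rows make up. A row lasts 1/10 s, in which the tool goes at most 50 mm and 8.59 degrees, less where a joint would pass 70% of its speed; a pose out of reach is approached as far as the arm can. A call with a gripper value outside its range is refused whole. The fingers move at their own pace and stop on an object; the grip force is fixed at half the most. Time passes only in rows, so rows that repeat a pose let the fingers close. It gives the time, the measured TCP pose, the force and the opening at its end, in the units of the state.
- arm.get_obs(): the state, without advancing time (a new reading comes with each control period).
- cams.get_image(name): name is "scene" or "top" or "wrist"; returns a dict with "frame" (400x640x3 uint8, red, green, blue), "z_map" (400x640 float32, m along the optical axis (not along the pixel's ray), 0 where there is no reading), "vertical_fov" (degrees; the focal length in pixels is half the picture's height over the tangent of half this angle, whatever the lens; pixels are square), "cx", "cy" (the principal point, pixels), "cam_to_world" (4x4, takes a point from camera to world coordinates); the wrist camera has in their place "tool_from_camera" (4x4, takes a point from camera to tool coordinates, whose origin is the TCP and whose axes are the tool frame's). Camera axes: x right, y down, z forward; pixel columns grow to the right and rows downward; lengths in m; the calibration is good to about 2 mm. The wrist camera is an equidistant fisheye: a pixel r from the principal point sees the ray r / f radians off the axis. A picture is of the moment at which its call begins: read the wrist's pose just before it.
- ticket.sign_off(): hands the job in, once; it reports no verdict.
The state is a dict: "time_s": time; "joint_positions": joint angles; "dq": joint speeds; "joint_efforts": joint torques, N m; "tool_pos": TCP position; "tcp_rot": TCP orientation; "contact_force": force on the tool from outside, world axes, zero at the start; "torque": the same for the moment, N m; "width": finger opening in m.
Only numpy, scipy, OpenCV 4.12 (cv2) and the standard library are available. Lean on these libraries where they do the work, as an engineer would, in place of code of your own. Each camera call takes 0.05 s, during which the arm holds its last target.

## Working session

There is one attempt and no reset: what is moved stays moved. The work goes in short steps, Python scripts to look and compute and a tool call to move; the robot and the scene stay as the last step left them, time stands still between calls to the robot, and variables do not carry over. Pictures are saved under pics/ and viewed, and the job is handed in when it is done.

Besides the shell and the picture viewer there is one more tool, called after ">>>" in YAML: its name, and indented under it one key for each argument. apply_moves: Moves the arm, as the interface text tells. Its arguments: {"type":"object","properties":{"increments":{"type":"array"}},"required":["increments"]}

```bash
mkdir -p pics
cat > h.py <<'E'
import numpy as np, cv2
from workcell import arm, cams, ticket
from scipy.spatial.transform import Rotation as R
def snap(n,fn):
    d=cams.get_image(n); cv2.imwrite('pics/'+fn,d['frame'][:,:,::-1]); 
    np.savez('pics/'+fn+'.npz',**{k:np.array(v) for k,v in d.items()}); return d
def load(fn): return dict(np.load('pics/'+fn+'.npz'))
def f(d): return 200/np.tan(np.radians(float(d['vertical_fov']))/2)
def px(d,u,v,z=None):
    if z is None: z=d['z_map'][int(round(v)),int(round(u))]
    p=np.array([(u-d['cx'])/f(d)*z,(v-d['cy'])/f(d)*z,z,1]); return (d['cam_to_world']@p)[:3]
def cloud(d):
    v,u=np.mgrid[0:400,0:640]; z=d['z_map']
    p=np.stack([(u-d['cx'])/f(d)*z,(v-d['cy'])/f(d)*z,z,np.ones_like(z)],-1)
    w=(p@d['cam_to_world'].T)[...,:3]; w[z==0]=np.nan; return w
def crop(fn,out,u0,v0,u1,v1,s):
    im=cv2.imread('pics/'+fn)[v0:v1,u0:u1]; cv2.imwrite('pics/'+out,cv2.resize(im,None,fx=s,fy=s,interpolation=cv2.INTER_CUBIC))
E
python3 - <<'E'
from h import *
print(arm.get_obs(), arm.nose_length)
for n in ['scene','top','wrist']:
    d=snap(n,n+'0.png'); print(n,d['vertical_fov'],d['cx'],d['cy']); print(d.get('cam_to_world',d.get('tool_from_camera')))
E
```

```text
{'time_s': 0.0, 'joint_positions': array([-1.45166086e+00,  1.04706047e-01,  9.64697403e-02,  1.56392503e+00,
        2.66564901e-05,  1.35305888e+00]), 'dq': array([ 0.00117246,  0.00043202,  0.00049937, -0.00034517, -0.00127407,
        0.00225497]), 'joint_efforts': array([ 7.48696748e-04, -5.56928909e+01,  5.03651190e+01,  1.68165425e-02,
       -1.83674088e-04, -2.98178804e-05]), 'tool_pos': array([ 0.19827791, -0.56594448,  0.24151864]), 'tcp_rot': array([-0.57638049,  0.40942042, -0.40878635,  0.57710846]), 'contact_force': array([-0.04561636,  0.24256494, -0.15873262]), 'torque': array([ 0.06681947,  0.01445271, -0.04806148]), 'width': 0.08543585027796799} 0.011
scene 42.186311704863 316.72460569598235 194.49931653278074
[[-0.73270404 -0.36666809  0.57332303 -0.00793425]
 [-0.68054145  0.39829317 -0.61500072  0.64276876]
 [-0.00284951 -0.8407836  -0.54136385  0.69785936]
 [ 0.          0.          0.          1.        ]]
top 49.87673088615802 317.9578134049536 199.76123135326955
[[ 0.02849855 -0.9943267   0.10248046  0.50946946]
 [-0.99948631 -0.02684166  0.01751096  0.01274846]
 [-0.01466087 -0.10292686 -0.99458088  0.96309654]
 [ 0.          0.          0.          1.        ]]
wrist 65.70646984690485 321.3896145906762 199.30607524839445
[[ 9.99999309e-01  2.66099281e-04 -1.14488292e-03  3.30148460e-04]
 [ 1.17428514e-03 -2.68593543e-01  9.63252890e-01 -1.32148277e-01]
 [-5.11872599e-05 -9.63253569e-01 -2.68593670e-01  6.77745488e-02]
 [ 0.00000000e+00  0.00000000e+00  0.00000000e+00  1.00000000e+00]]
```

View pics/scene0.png

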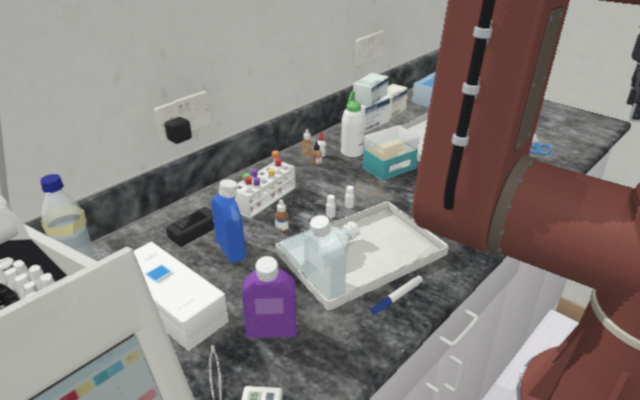

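View pics/top0.png

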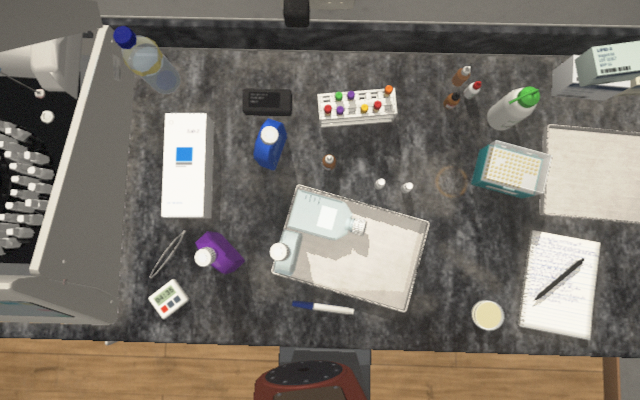

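View pics/wrist0.png

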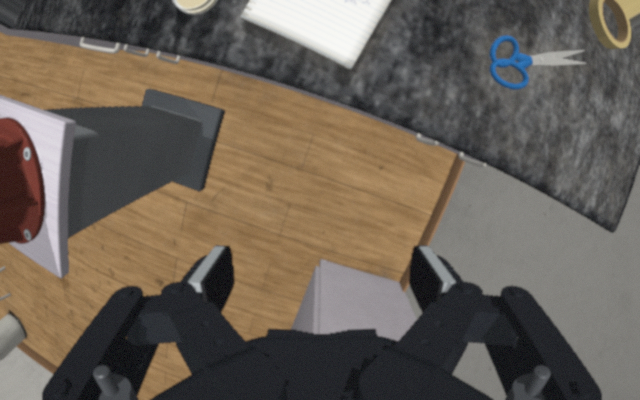

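Run:
```python
from h import *
crop('top0.png','top0c.png',255,170,445,320,4.2)
crop('scene0.png','scene0c.png',225,180,465,330,3.3)
d=load('top0.png'); w=cloud(d)
m=(w[...,0]>0.2)&(w[...,0]<0.75)&(w[...,1]>-0.35)&(w[...,1]<0.3)
for (u,v) in [(279,252),(290,250),(320,210),(340,215),(360,226),(400,260),(350,270),(380,184),(407,187),(329,161),(270,135)]:
    print(u,v,px(d,u,v))
```

```text
279 252 [0.49289324 0.09598556 0.16413489]
290 250 [0.49672097 0.07794817 0.13671971]
320 210 [0.5826965  0.02399641 0.03822444]
340 215 [ 0.57312491 -0.01936246  0.03763186]
360 226 [ 0.55031824 -0.06218136  0.04525411]
400 260 [ 0.47973629 -0.15506005  0.0032918 ]
350 270 [ 0.45464231 -0.04545455  0.00226914]
380 184 [ 0.64020436 -0.10212843  0.05551442]
407 187 [ 0.63547519 -0.15961509  0.05419797]
329 161 [0.68491205 0.00753496 0.06624904]
270 135 [0.71362549 0.12178515 0.16174087]
```

View pics/top0c.png

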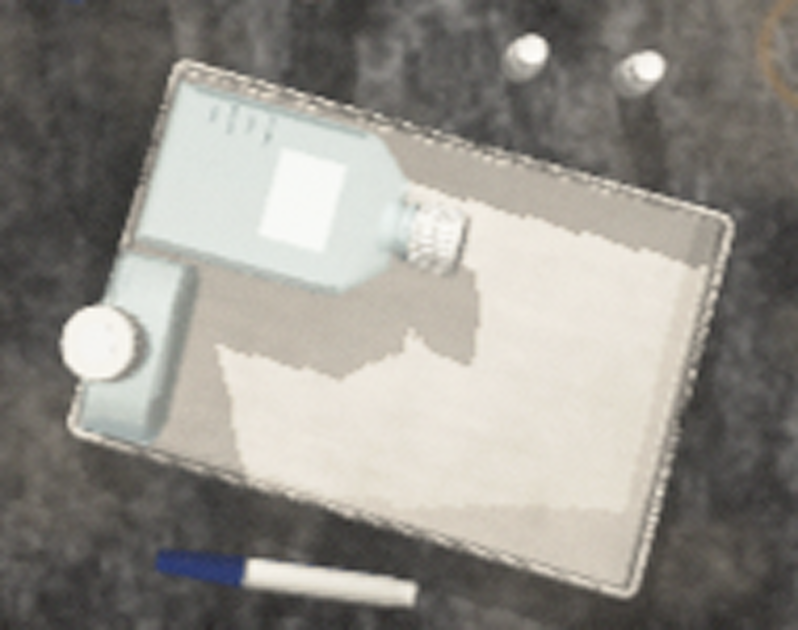

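View pics/scene0c.png

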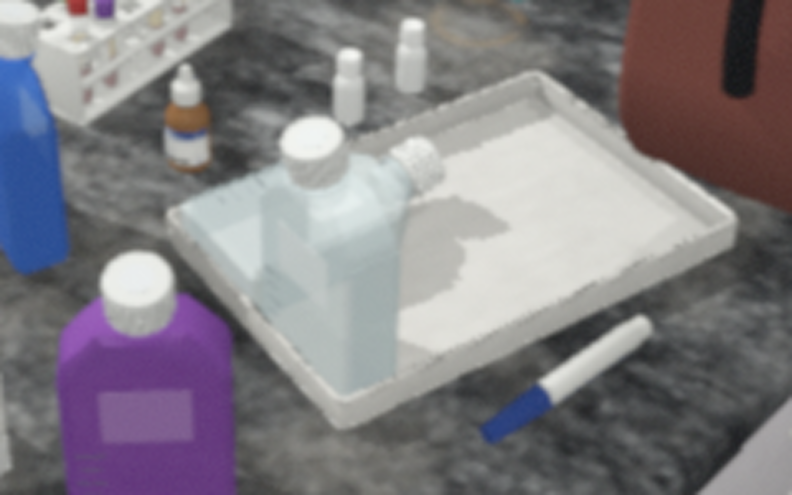

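```bash
cat >> h.py <<'E'
def ray(d,u,v,z):
    o=d['cam_to_world'][:3,3]; r=d['cam_to_world'][:3,:3]@np.array([(u-d['cx'])/f(d),(v-d['cy'])/f(d),1]); return o+r*(z-o[2])/r[2]
E
python3 - <<'E'
from h import *
d=load('top0.png')
P=[ray(d,255+a/4.2,170+b/4.2,0.022) for a,b in [(178,62),(731,218),(632,596),(72,430)]]
P=np.array(P)[:,:2]; print(P.round(4))
print([np.linalg.norm(P[i]-P[(i+1)%4]).round(4) for i in range(4)])
c=P.mean(0); yt=(P[0]+P[3]-P[1]-P[2]); yt/=np.linalg.norm(yt)
xt=(P[0]+P[1]-P[2]-P[3]); xt/=np.linalg.norm(xt); print(c,yt,xt,np.degrees(np.arctan2(yt[1],yt[0])),np.degrees(np.arctan2(xt[1],xt[0])))
# x_tray = y rotated -90
xr=np.array([yt[1],-yt[0]]); print('xr',xr)
w=cloud(d).reshape(-1,3); w=w[~np.isnan(w[:,0])]
q=np.stack([(w[:,:2]-c)@xr,(w[:,:2]-c)@yt,w[:,2]],1)
def st(m,n): s=q[m]; print(n,len(s),np.median(s,0).round(4),np.percentile(s,[2,98],axis=0).round(4).tolist())
near=(abs(q[:,0])<.11)&(abs(q[:,1])<.19)
st(near&(q[:,2]>.155)&(q[:,2]<.18),'captop')
st(near&(q[:,2]>.100)&(q[:,2]<.15),'body top')
st(near&(q[:,0]>0)&(q[:,2]>.03)&(q[:,2]<.06),'lying')
st(near&(q[:,2]>.09)&(q[:,2]<.118)&(q[:,1]<.14),'front')
o=arm.get_obs(); print(R.from_quat(o['tcp_rot']).as_matrix().round(3))
E
```

```text
[[ 0.6385  0.0757]
 [ 0.5645 -0.2142]
 [ 0.3708 -0.1644]
 [ 0.4457  0.124 ]]
[np.float64(0.2992), np.float64(0.2), np.float64(0.298), np.float64(0.1987)]
[ 0.50486931 -0.04472387] [0.24949993 0.96837482] [ 0.96930262 -0.24587075] 75.55207735223397 -14.233298253208728
xr [ 0.96837482 -0.24949993]
captop 276 [-0.0457  0.135   0.1641] [[-0.0609, 0.1199, 0.1575], [-0.0305, 0.1511, 0.1682]]
body top 631 [-0.0413  0.12    0.1255] [[-0.0867, 0.1069, 0.1042], [-0.0038, 0.1423, 0.1445]]
lying 2508 [0.0468 0.0785 0.0371] [[0.0061, -0.008, 0.0326], [0.0882, 0.1439, 0.0441]]
front 172 [-0.0456  0.1187  0.1122] [[-0.0881, 0.106, 0.0924], [-0.0027, 0.1392, 0.1177]]
[[ 0.33  -0.     0.944]
 [-0.944  0.001  0.33 ]
 [-0.001 -1.     0.   ]]
```

The clear standing flask has its cap at top (279,252) and scene (320,228). The blue flask at top (269,140) and the purple one at (212,255) are the coloured look-alikes, and the clear one lying at (325,215) is already down. The enlarged crops confirm that the clear one stands in the tray at the left-end rim.

I'll travel above it with the jaws turned along the tray.

>>> apply_moves:
  increments: [-0.25, 40, 40, 0, 0, 0, 0.14, -0.25, 75, 85, 0, 0, 0, 0.28, -0.25, 105, 130, 0, 0, 0, 0.42, -0.25, 130, 175, 0, 0, 0, 0.56, -0.25, 150, 220, 0, 0, 0, 0.7, -0.25, 170, 270, 0, 0, 0, 0.84, -0.25, 185, 320, 0, 0, 0, 0.98, -0.25, 200, 365, 0, 0, 0, 1.12, -0.25, 215, 410, 0, 0, 0, 1.26, -0.25, 228, 455, 0, 0, 0, 1.4, -0.25, 240, 500, 0, 0, 0, 1.54, -0.25, 250, 540, 0, 0, 0, 1.68]

```text
time_s: 1.35
tool_pos: [0.4474, -0.0276, 0.2417]
tcp_rot: [0.689, 0.158, -0.159, -0.689]
contact_force: [-0.1, 0.4, -0.0]
width: 0.0534
```

```bash
cat >> h.py <<'E'
C=np.array([0.5049,-0.0447]); YT=np.array([.2489,.9685,0]); XR=np.array([.9685,-.2489,0]); Z=np.array([0,0,1.])
def W(x,y,z): return np.array([C[0],C[1],0])+XR*x+YT*y+Z*z
def rot(phi): # tool orientation: x jaw=+YT-ish, y=finger dir, z=-XR
    ph=np.radians(phi); d=YT*np.sin(ph)-Z*np.cos(ph); x=YT*np.cos(ph)+Z*np.sin(ph); return R.from_matrix(np.stack([x,d,np.cross(x,d)],1))
def delta(pos,Rt,o=None):
    o=o or arm.get_obs(); dp=(pos-o['tool_pos'])*1000; rv=(Rt*R.from_quat(o['tcp_rot']).inv()).as_rotvec(); return np.r_[dp.round(1),rv.round(3)]
HY,FX=0.105,-0.0457
def tcp(th,phi,c=.010,s=.010,gap=.0534,tip=.007):
    t=np.radians(th); p=np.radians(phi)
    fwd=-.0136*np.cos(t)+.166*np.sin(t); up=.166*np.cos(t)+.0136*np.sin(t)
    lip=W(FX,HY-fwd,.002+up); d=YT*np.sin(p)-Z*np.cos(p); n=YT*np.cos(p)+Z*np.sin(p)
    tipi=lip+d*s-n*c; return tipi+n*gap/2-d*tip, tipi
E
python3 - <<'E'
from h import *
o=arm.get_obs(); print(o['joint_positions'].round(3))
p,t=tcp(0,0); print(p,t); print(delta(p,rot(0)))
E
```

```text
[-3.55e-01 -3.63e-01 -3.34e-01  1.60e+00 -1.00e-03  7.65e-01]
[0.49431572 0.09771278 0.165     ] [0.48767009 0.07185383 0.158     ]
[ 4.690e+01  1.253e+02 -7.670e+01  1.000e-03 -0.000e+00  8.680e-01]
```

>>> apply_moves:
  increments: [-0.25, 12, 35, 0, 0, 0, 0.14, -0.25, 24, 65, 0, 0, 0, 0.28, -0.25, 35, 95, 0, 0, 0, 0.42, -0.25, 47, 125, 0, 0, 0, 0.56, -0.25, 47, 125, 0, 0, 0, 0.7, -0.25, 47, 125, 0, 0, 0, 0.84, -0.25, 47, 125, 0, 0, 0, 0.868, -0.25, 47, 125, 0, 0, 0, 0.868]

```text
time_s: 2.15
tool_pos: [0.4943, 0.0973, 0.2415]
tcp_rot: [0.559, 0.432, -0.433, -0.559]
contact_force: [-0.2, 0.3, -0.5]
width: 0.0538
```

Run:
```python
from h import *
o=arm.get_obs(); print(o['joint_positions'].round(3)); p,t=tcp(0,0); print(delta(p,rot(0)))
snap('wrist','w1.png');snap('scene','s1.png')
crop('s1.png','s1c.png',225,100,465,330,2.5)
```

```text
[-6.50e-02 -1.89e-01 -1.90e-01  1.57e+00 -1.00e-03  1.88e-01]
[-0.00e+00  4.00e-01 -7.65e+01  1.00e-03 -0.00e+00  2.00e-03]
```

View pics/w1.png

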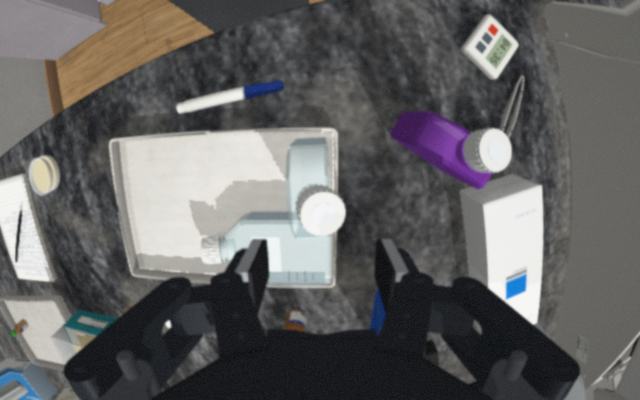

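View pics/s1c.png

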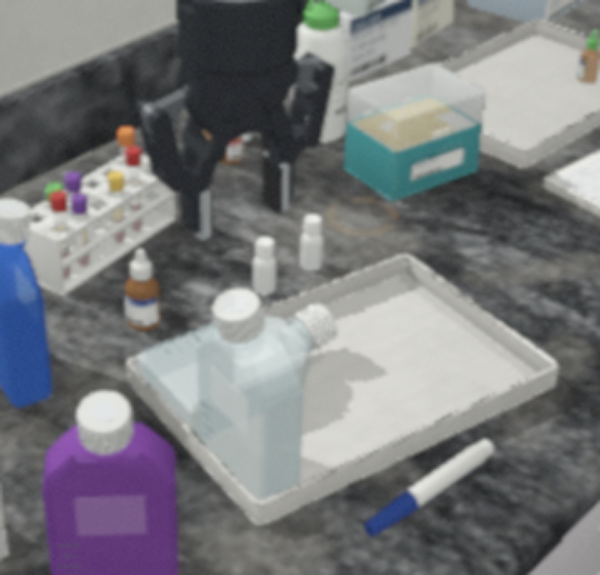

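```bash
cat >> h.py <<'E'
def wcloud(d,pos,rot_):
    v,u=np.mgrid[0:400,0:640]; dx=u-d['cx']; dy=v-d['cy']; r=np.hypot(dx,dy)+1e-9; th=r/f(d); z=d['z_map']
    k=z*np.tan(th)/r; p=np.stack([dx*k,dy*k,z,np.ones_like(z)],-1)
    t=(p@d['tool_from_camera'].T)[...,:3]; w=t@rot_.as_matrix().T+pos; bad=(z==0)|(th>1.3); t[bad]=np.nan; w[bad]=np.nan; return t,w
E
python3 - <<'E'
from h import *
d=load('w1.png'); o=arm.get_obs(); t,w=wcloud(d,o['tool_pos'],R.from_quat(o['tcp_rot']))
s=w[190:235,298:348].reshape(-1,3); s=s[(s[:,2]>.158)&(s[:,2]<.18)]; q=np.stack([(s[:,:2]-C)@XR[:2],(s[:,:2]-C)@YT[:2],s[:,2]],1)
print(len(s),np.median(q,0),np.percentile(q,[2,98],axis=0))
# fingertips
b=t[235:345,225:420].reshape(-1,3); b=b[(b[:,1]>-.06)&(b[:,1]<.03)]
for sg in (-1,1):
    g=b[b[:,0]*sg>0.01]; m=g[g[:,1]>np.nanpercentile(g[:,1],97)-.003]; print(len(g),g[:,1].max(),m.min(0),m.max(0))
d=load('s1.png')
E
```

```text
1712 [-0.04641783  0.13425562  0.1653467 ] [[-0.06068106  0.11950801  0.15983592]
 [-0.03061428  0.14941315  0.16863965]]
2407 0.007620507908368934 [-0.03888321 -0.00090964 -0.01061278] [-0.02654151  0.00762051  0.01195065]
2443 0.0068290971793613375 [ 0.025848   -0.00118947 -0.01052032] [0.03785079 0.0068291  0.01167509]
```

>>> apply_moves:
  increments: [-0.25, 0, 0, -25, 0, 0, 0, -0.25, 0, 0, -50, 0, 0, 0, -0.25, 0, 0, -65, 0, 0, 0, -0.25, 0, 0, -75, 0, 0, 0, -0.25, 0, 0, -80, 0, 0, 0, -0.25, 0, 0, -80, 0, 0, 0]

```text
time_s: 2.85
tool_pos: [0.4944, 0.0971, 0.1616]
tcp_rot: [0.56, 0.432, -0.433, -0.559]
contact_force: [-0.6, -0.0, -0.1]
width: 0.0536
```

Run:
```python
from h import *
snap('scene','s2.png')
crop('s2.png','s2c.png',225,100,465,330,2.5)
o=arm.get_obs(); print(o['tool_pos'],o['contact_force'])
for th in np.arange(0,48,4):
    p,t=tcp(th,th,s=.0135); print(th,delta(p,rot(th),o),t[2].round(4))
```

```text
[0.49464073 0.09713145 0.16223966] [-0.54359328  0.33105143  1.11234786]
0 [-0.3    0.6   -0.7    0.001  0.001  0.003] 0.1545
4 [-3.10e+00 -1.03e+01  1.00e+00  6.80e-02 -1.70e-02  3.00e-03] 0.1544
8 [-5.90e+00 -2.12e+01  1.90e+00  1.36e-01 -3.40e-02  3.00e-03] 0.1535
12 [-8.70e+00 -3.22e+01  2.10e+00  2.04e-01 -5.20e-02  4.00e-03] 0.1519
16 [-1.16e+01 -4.31e+01  1.40e+00  2.71e-01 -6.90e-02  4.00e-03] 0.1496
20 [-1.44e+01 -5.40e+01  0.00e+00  3.39e-01 -8.70e-02  4.00e-03] 0.1465
24 [-1.71e+01 -6.48e+01 -2.20e+00  4.06e-01 -1.04e-01  4.00e-03] 0.1428
28 [-1.98e+01 -7.54e+01 -5.20e+00  4.74e-01 -1.22e-01  4.00e-03] 0.1383
32 [-2.25e+01 -8.57e+01 -8.90e+00  5.41e-01 -1.39e-01  4.00e-03] 0.1332
36 [-2.51e+01 -9.58e+01 -1.34e+01  6.09e-01 -1.57e-01  4.00e-03] 0.1275
40 [-2.760e+01 -1.056e+02 -1.860e+01  6.770e-01 -1.740e-01  4.000e-03] 0.1211
44 [-3.00e+01 -1.15e+02 -2.45e+01  7.44e-01 -1.92e-01  4.00e-03] 0.1142
```

View pics/s2c.png

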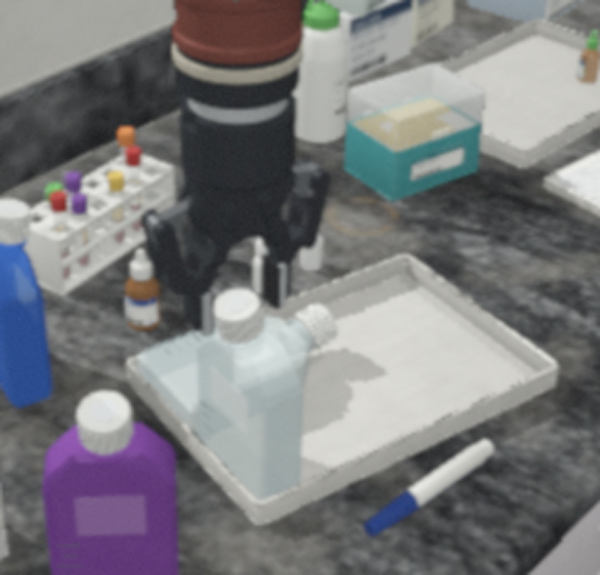

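Run:
```python
from h import *
d=load('s2.png')
def proj(p):
    q=np.linalg.inv(d['cam_to_world'])@np.r_[p,1]; return ((q[0]/q[2]*f(d)+d['cx']-225)*2.5,(q[1]/q[2]*f(d)+d['cy']-100)*2.5,q[2])
print('capc',proj(W(FX,.1345,.166)))
for y in (.1345-.027,.1345+.027,):
    for x in(-.011,.011): print(y,x,proj(W(FX+x,y,.155)))
crop('s2.png','s2d.png',290,190,350,245,10)
w=cloud(d)
for u,v in [(240,310),(207,305),(275,285)]:
    uu,vv=225+u/2.5,100+v/2.5; p=w[int(vv),int(uu)]; print(u,v,p,(p[:2]-C)@XR[:2],(p[:2]-C)@YT[:2])
```

```text
capc (np.float64(236.59490815107262), np.float64(301.2299830320741), np.float64(0.9114530730103446))
0.10750000000000001 -0.011 (np.float64(276.8601704606064), np.float64(309.34814778867906), np.float64(0.9218454264984334))
0.10750000000000001 0.011 (np.float64(259.63531283829593), np.float64(294.31423387276357), np.float64(0.9374288412293458))
0.1615 -0.011 (np.float64(212.52032567547232), np.float64(334.3104325675432), np.float64(0.8973873095699365))
0.1615 0.011 (np.float64(195.93223206731082), np.float64(318.44768718896705), np.float64(0.9129707243008489))
240 310 [0.48703255 0.10112273 0.16411739] -0.05359990397553451 0.13678210053957127
207 305 [0.49222264 0.13072131 0.18158832] -0.05594038349540844 0.1667401449562634
275 285 [0.47992061 0.0723711  0.17400854] -0.053331539153975115 0.10716599291068314
```

View pics/s2d.png

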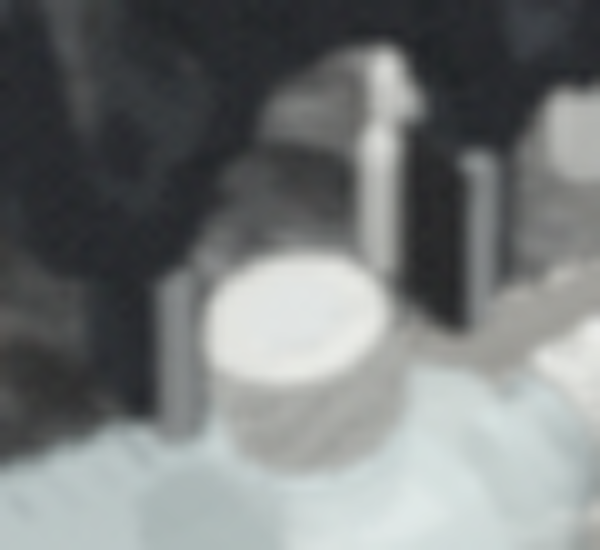

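>>> apply_moves:
  increments: [-0.25, -1.5, -5, 0, 0.034, -0.009, 0, -0.25, -3, -10, 1, 0.068, -0.017, 0, -0.25, -4.5, -15.5, 1.5, 0.102, -0.026, 0, -0.25, -6, -21, 2, 0.136, -0.034, 0, -0.25, -7.3, -26.5, 2, 0.17, -0.043, 0, -0.25, -8.7, -32, 2, 0.204, -0.052, 0, -0.25, -10.1, -37.5, 1.8, 0.238, -0.06, 0, -0.25, -11.6, -43, 1.4, 0.271, -0.069, 0, -0.25, -13, -48.5, 0.7, 0.305, -0.078, 0, -0.25, -14.4, -54, 0, 0.339, -0.087, 0, -0.25, -14.4, -54, 0, 0.339, -0.087, 0, -0.25, -14.4, -54, 0, 0.339, -0.087, 0]

```text
time_s: 4.1
tool_pos: [0.4807, 0.0428, 0.1629]
tcp_rot: [-0.476, -0.523, 0.329, 0.626]
contact_force: [-0.1, -0.1, 0.2]
width: 0.0535
```

Run:
```python
from h import *
snap('scene','s3.png'); snap('wrist','w3.png')
crop('s3.png','s3c.png',225,100,465,330,2.5)
o=arm.get_obs(); print(o['tool_pos'],o['contact_force'],o['joint_positions'].round(2))
for th in np.arange(20,48,4):
    p,t=tcp(th,th,s=.0135); print(th,delta(p,rot(th),o),t[2].round(4))
```

```text
[0.48056693 0.04333135 0.16280965] [0.3116482  0.21796325 0.10266937] [-0.4  -0.31 -0.47  1.47  0.34 -0.16]
20 [-0.3   -0.2   -0.6    0.001  0.     0.003] 0.1465
24 [-3.1e+00 -1.1e+01 -2.8e+00  6.8e-02 -1.7e-02  3.0e-03] 0.1428
28 [-5.80e+00 -2.16e+01 -5.80e+00  1.36e-01 -3.50e-02  3.00e-03] 0.1383
32 [-8.40e+00 -3.19e+01 -9.50e+00  2.03e-01 -5.20e-02  3.00e-03] 0.1332
36 [-1.10e+01 -4.20e+01 -1.40e+01  2.71e-01 -7.00e-02  3.00e-03] 0.1275
40 [-1.35e+01 -5.18e+01 -1.91e+01  3.38e-01 -8.70e-02  3.00e-03] 0.1211
44 [-1.59e+01 -6.12e+01 -2.50e+01  4.06e-01 -1.05e-01  3.00e-03] 0.1142
```

View pics/s3c.png

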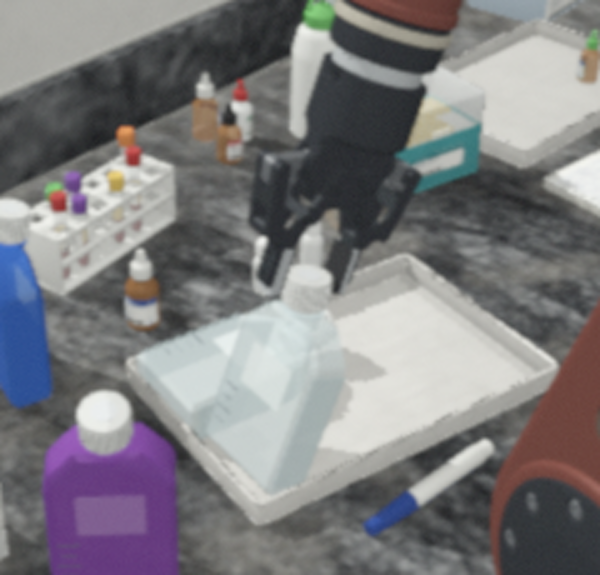

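View pics/w3.png

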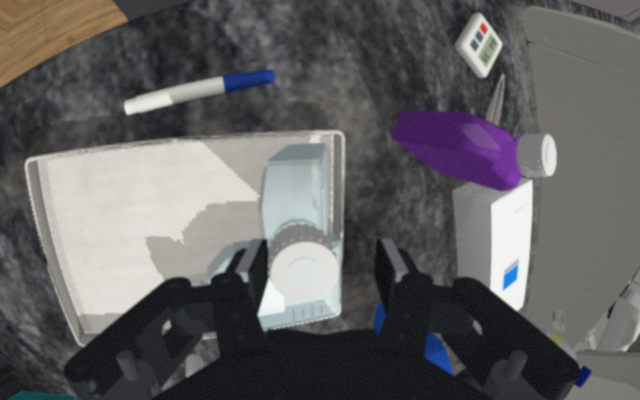

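The flask now leans past balance and its cap rests on the front finger (wrist cap at (305,268), front pad at (262,270)). I'll keep lowering it.

>>> apply_moves:
  increments: [-0.25, -1.5, -5.5, -1.2, 0.034, -0.009, 0, -0.25, -3, -11, -2.8, 0.068, -0.017, 0, -0.25, -4.5, -16.3, -4.2, 0.102, -0.026, 0, -0.25, -5.8, -21.6, -5.8, 0.136, -0.035, 0, -0.25, -7.1, -26.8, -7.5, 0.17, -0.044, 0, -0.25, -8.4, -31.9, -9.5, 0.203, -0.052, 0, -0.25, -9.7, -37, -11.7, 0.237, -0.061, 0, -0.25, -11, -42, -14, 0.271, -0.07, 0, -0.25, -12.3, -47, -16.5, 0.305, -0.079, 0, -0.25, -13.5, -51.8, -19.1, 0.338, -0.087, 0, -0.25, -14.7, -56.5, -22, 0.372, -0.096, 0, -0.25, -15.9, -61.2, -25, 0.406, -0.105, 0]

```text
time_s: 5.4
tool_pos: [0.4649, -0.0178, 0.1379]
tcp_rot: [-0.356, -0.611, 0.192, 0.681]
contact_force: [-0.1, -0.5, -0.4]
width: 0.0535
```

Run:
```python
from h import *
snap('scene','s4.png'); snap('wrist','w4.png')
crop('s4.png','s4c.png',225,100,465,330,2.5)
o=arm.get_obs(); print(o['tool_pos'],o['contact_force'],o['joint_positions'].round(2))
for th in np.arange(44,91,4):
    p,t=tcp(th,44,s=.0135); print(th,delta(p,rot(44),o),t[2].round(4))
```

```text
[ 0.4644748  -0.01805408  0.13701967] [ 0.13142712  0.37824732 -0.44969238] [-0.76 -0.07 -0.44  1.63  0.65 -0.66]
44 [ 0.1    0.2    0.8   -0.001 -0.002  0.003] 0.1142
48 [-2.0e+00 -8.2e+00 -6.9e+00 -1.0e-03 -2.0e-03  3.0e-03] 0.1065
52 [-4.10e+00 -1.62e+01 -1.52e+01 -1.00e-03 -2.00e-03  3.00e-03] 0.0983
56 [-5.90e+00 -2.35e+01 -2.40e+01 -1.00e-03 -2.00e-03  3.00e-03] 0.0894
60 [-7.70e+00 -3.02e+01 -3.33e+01 -1.00e-03 -2.00e-03  3.00e-03] 0.0801
64 [-9.20e+00 -3.63e+01 -4.31e+01 -1.00e-03 -2.00e-03  3.00e-03] 0.0703
68 [-1.06e+01 -4.17e+01 -5.33e+01 -1.00e-03 -2.00e-03  3.00e-03] 0.0601
72 [-1.18e+01 -4.64e+01 -6.39e+01 -1.00e-03 -2.00e-03  3.00e-03] 0.0496
76 [-1.29e+01 -5.04e+01 -7.47e+01 -1.00e-03 -2.00e-03  3.00e-03] 0.0387
80 [-1.37e+01 -5.36e+01 -8.59e+01 -1.00e-03 -2.00e-03  3.00e-03] 0.0276
84 [-1.43e+01 -5.61e+01 -9.72e+01 -1.00e-03 -2.00e-03  3.00e-03] 0.0162
88 [-1.480e+01 -5.780e+01 -1.087e+02 -1.000e-03 -2.000e-03  3.000e-03] 0.0047
```

View pics/s4c.png

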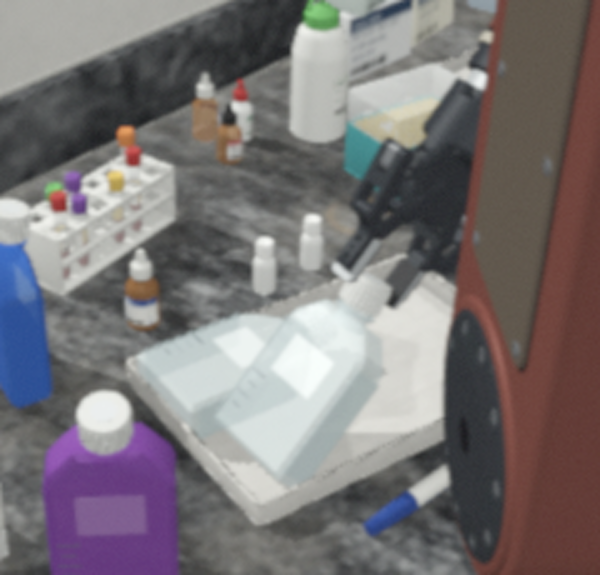

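View pics/w4.png

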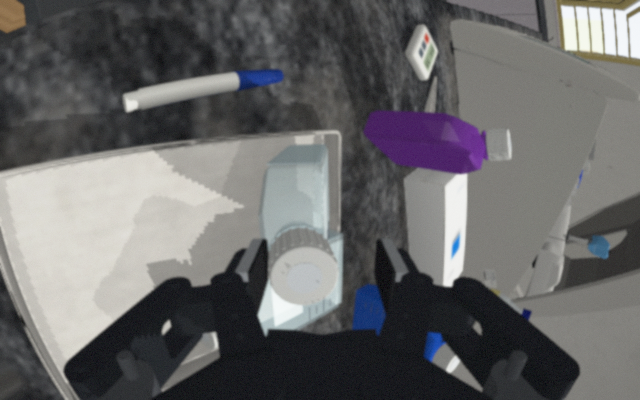

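The scene shows the flask at about 48° (cap at crop (365,295)), resting on the lower finger. I'll continue down.

>>> apply_moves:
  increments: [-0.25, -1, -4, -3.3, 0, 0, 0, -0.25, -2, -8.2, -6.9, 0, 0, 0, -0.25, -3, -12.3, -11, 0, 0, 0, -0.25, -4.1, -16.2, -15.2, 0, 0, 0, -0.25, -5, -20, -19.5, 0, 0, 0, -0.25, -5.9, -23.5, -24, 0, 0, 0, -0.25, -6.8, -27, -28.6, 0, 0, 0, -0.25, -7.7, -30.2, -33.3, 0, 0, 0, -0.25, -8.5, -33.3, -38.2, 0, 0, 0, -0.25, -9.2, -36.3, -43.1, 0, 0, 0, -0.25, -9.9, -39, -48.2, 0, 0, 0, -0.25, -10.6, -41.7, -53.3, 0, 0, 0]

```text
time_s: 6.7
tool_pos: [0.4538, -0.06, 0.0833]
tcp_rot: [-0.356, -0.61, 0.191, 0.682]
contact_force: [-0.9, 0.1, -0.1]
width: 0.0535
```

Run:
```python
from h import *
snap('scene','s5.png'); snap('wrist','w5.png')
crop('s5.png','s5c.png',225,100,465,330,2.5)
o=arm.get_obs(); print(o['tool_pos'],o['contact_force'],o['joint_positions'].round(2))
for th in np.arange(68,91,4):
    p,t=tcp(th,44,s=.0135); print(th,delta(p,rot(44),o),t[2].round(4))
```

```text
[ 0.45356292 -0.05984254  0.08300863] [-0.33761331 -0.6790019  -0.656774  ] [-0.84  0.05 -0.43  1.58  0.62 -0.75]
68 [ 0.3    0.1    0.7   -0.002 -0.003  0.004] 0.0601
72 [-9.0e-01 -4.6e+00 -9.9e+00 -2.0e-03 -3.0e-03  4.0e-03] 0.0496
76 [-1.90e+00 -8.60e+00 -2.07e+01 -2.00e-03 -3.00e-03  4.00e-03] 0.0387
80 [-2.80e+00 -1.18e+01 -3.19e+01 -2.00e-03 -3.00e-03  4.00e-03] 0.0276
84 [-3.40e+00 -1.43e+01 -4.32e+01 -2.00e-03 -3.00e-03  4.00e-03] 0.0162
88 [-3.80e+00 -1.60e+01 -5.47e+01 -2.00e-03 -3.00e-03  4.00e-03] 0.0047
```

View pics/s5c.png

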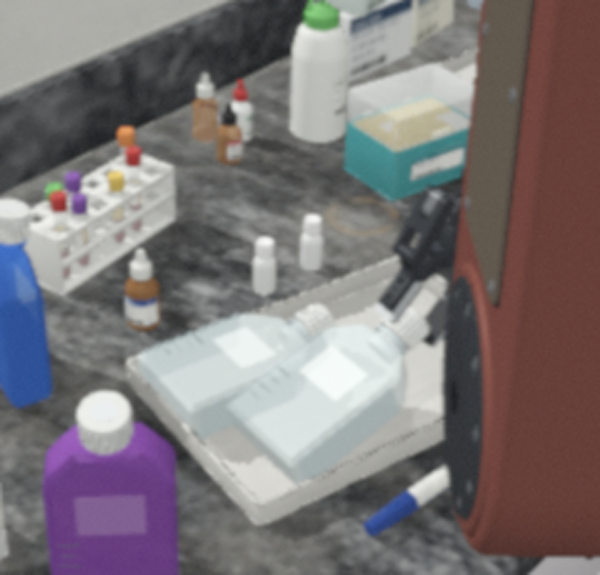

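View pics/w5.png

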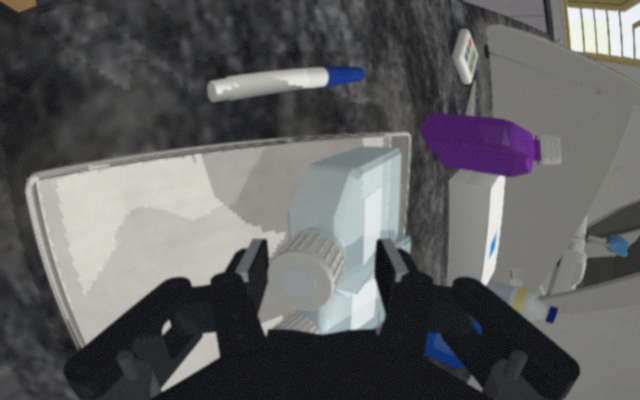

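>>> apply_moves:
  increments: [-0.25, -0.5, -2.4, -5, 0, 0, 0, -0.25, -1, -4.6, -10, 0, 0, 0, -0.25, -1.5, -6.6, -15, 0, 0, 0, -0.25, -2, -8.6, -20, 0, 0, 0, -0.25, -2.4, -10, -24, 0, 0, 0, -0.25, -2.8, -11.2, -28, 0, 0, 0, -0.25, -3, -12, -32, 0, 0, 0, -0.25, -3.2, -13, -36, 0, 0, 0, -0.25, -3.3, -13.5, -39, 0, 0, 0, -0.25, -3.4, -14, -42, 0, 0, 0, -0.25, -3.4, -14, -42, 0, 0, 0]

```text
time_s: 7.9
tool_pos: [0.4501, -0.0738, 0.0407]
tcp_rot: [-0.356, -0.61, 0.191, 0.682]
contact_force: [0.2, 0.2, -0.4]
width: 0.0532
```

Run:
```python
from h import *
snap('scene','s6.png'); snap('wrist','w6.png'); snap('top','t6.png')
crop('s6.png','s6c.png',225,100,465,330,2.5);crop('t6.png','t6c.png',255,170,445,320,4.2)
o=arm.get_obs(); print(o['tool_pos'],o['contact_force'],o['joint_positions'].round(2))
```

```text
[ 0.45021372 -0.07385703  0.04112341] [ 0.16875311  0.28262865 -0.06769956] [-0.87  0.13 -0.44  1.51  0.6  -0.77]
```

View pics/s6c.png

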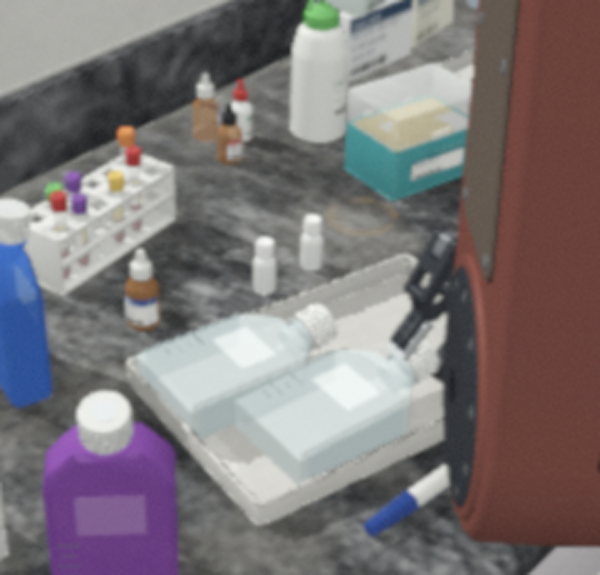

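View pics/w6.png

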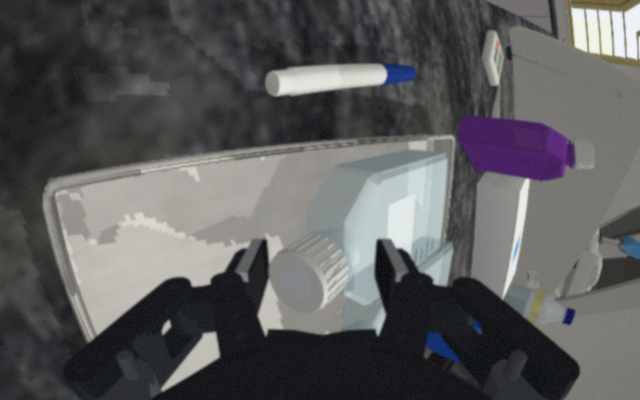

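View pics/t6c.png

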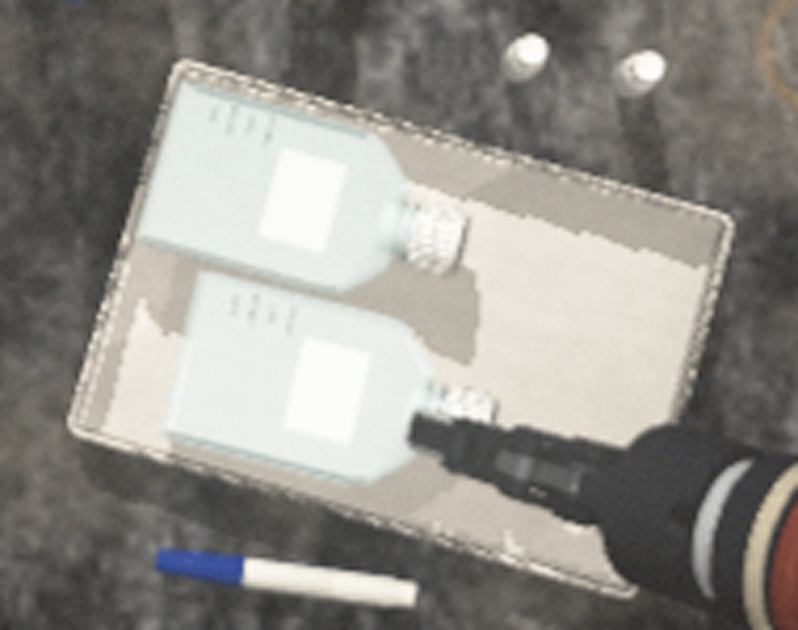

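```bash
cat >> h.py <<'E'
def face(fn):
    d=load(fn); w=cloud(d).reshape(-1,3); w=w[~np.isnan(w[:,0])]
    q=np.stack([(w[:,:2]-C)@XR[:2],(w[:,:2]-C)@YT[:2],w[:,2]],1)
    m=(q[:,0]<-.01)&(q[:,0]>-.085)&(q[:,1]>-.01)&(q[:,1]<.10)&(q[:,2]>.025)&(q[:,2]<.06); s=q[m]
    A=np.c_[s[:,:2],np.ones(len(s))]; k=np.linalg.lstsq(A,s[:,2],rcond=None)[0]; 
    r=abs(s[:,2]-A@k)<.003; k=np.linalg.lstsq(A[r],s[r,2],rcond=None)[0]
    print('slopes deg x,y',np.degrees(k[:2]).round(2),'z@y=0.1,0',[float((k@[-.046,y,1]).round(4)) for y in(.1,0)])
    m=(q[:,2]>.028)&(q[:,2]<.06)&(q[:,0]<-.0)&(q[:,0]>-.1)&(abs(q[:,1])<.16); s=q[m]; print('x range',np.percentile(s[:,0],[1,99]).round(4),'y range',np.percentile(s[:,1],[1,99]).round(4))
    return q
E
python3 - <<'E'
from h import *
face('t6.png')
o=arm.get_obs(); p=o['tool_pos']; print((p[:2]-C)@XR[:2],(p[:2]-C)@YT[:2])
E
```

```text
slopes deg x,y [ 0.54 -1.95] z@y=0.1,0 [0.0375, 0.0409]
x range [-0.0853 -0.0012] y range [-0.0466  0.1072]
-0.04570647803460741 -0.04184999769956746
```

>>> apply_moves:
  increments: [-0.25, -0.5, -2, 0, 0, 0, 0, -0.25, -1, -4, 0, 0, 0, 0, -0.25, -1.5, -6, 0, 0, 0, 0, -0.25, -2, -8, 0, 0, 0, 0, -0.25, -2.6, -10, 0, 0, 0, 0, -0.25, -3.1, -12, 0, 0, 0, 0, -0.25, -3.6, -14, 0, 0, 0, 0, -0.25, -4.1, -16, 0, 0, 0, 0, -0.25, -4.6, -18, 0, 0, 0, 0, -0.25, -5.1, -20, 0, 0, 0, 0]

```text
time_s: 9.05
tool_pos: [0.4451, -0.0941, 0.0411]
tcp_rot: [-0.356, -0.61, 0.191, 0.682]
contact_force: [0.0, 0.7, 0.4]
width: 0.0536
```

Run:
```python
from h import *
snap('wrist','w7.png'); snap('top','t7.png'); face('t7.png')
crop('t7.png','t7c.png',255,170,445,320,4.2)
o=arm.get_obs(); p=o['tool_pos']; print((p[:2]-C)@XR[:2],(p[:2]-C)@YT[:2],p[2],o['contact_force'])
```

```text
slopes deg x,y [0.31 0.12] z@y=0.1,0 [0.0372, 0.037]
x range [-0.0854 -0.0012] y range [-0.047   0.1062]
-0.04559181693530663 -0.0627575312250737 0.04111952291221343 [ 0.02060257 -0.33850303 -0.18556341]
```

View pics/w7.png

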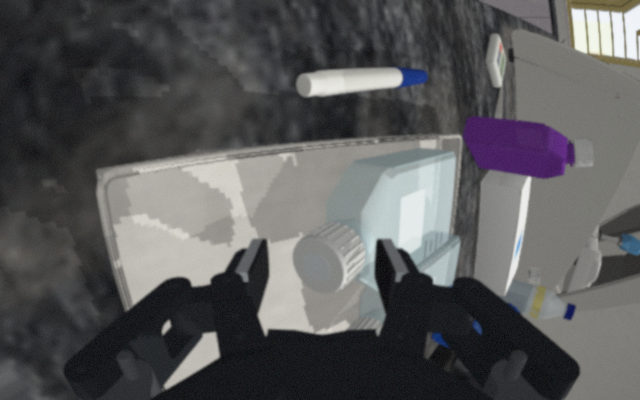

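View pics/t7c.png

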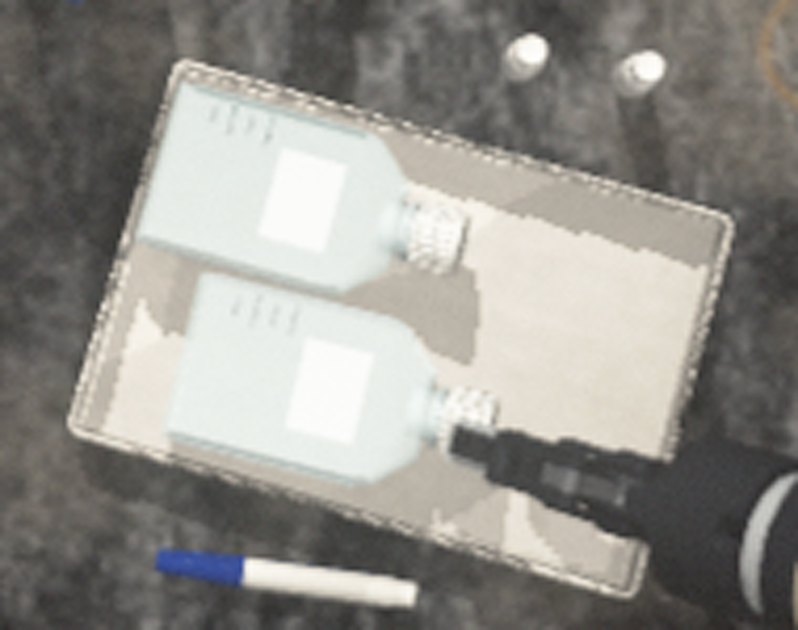

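>>> apply_moves:
  increments: [-0.25, -3, -12, 4, 0, 0, 0, -0.25, -6, -24, 8, 0, 0, 0, -0.25, -9, -36, 14, 0, 0, 0, -0.25, -12.5, -48, 20, 0, 0, 0, 0.3, -12.5, -48, 25, 0, 0, 0, 1, -12.5, -48, 25, 0, 0, 0, 1, -12.5, -48, 25, 0, 0, 0, 1, -12.5, -48, 25, 0, 0, 0, 1, -12.5, -48, 25, 0, 0, 0]

```text
time_s: 10.05
tool_pos: [0.4325, -0.1416, 0.0659]
tcp_rot: [-0.356, -0.61, 0.191, 0.682]
contact_force: [0.2, -0.5, 0.2]
width: -0.0002
```

```bash
cat >> h.py <<'E'
def meas(fn):
    q=face(fn)
    m=(q[:,2]>.030)&(q[:,2]<.042)&(q[:,0]<.003)&(q[:,0]>-.095)&(q[:,1]>-.03)&(q[:,1]<.16); s=q[m,:2]
    b=cv2.minAreaRect((s*1000).astype(np.float32)); print('rect',b)
    # side edges by y-slices, foot edge by x slices
    ys=np.arange(.01,.10,.005); L=[];U=[]
    for y in ys:
        k=s[abs(s[:,1]-y)<.004,0]; L.append(np.percentile(k,2)); U.append(np.percentile(k,98))
    print('side slopes deg',np.degrees(np.polyfit(ys,L,1)[0]).round(2),np.degrees(np.polyfit(ys,U,1)[0]).round(2),'mid x', np.mean(L+U).round(4))
    xs=np.arange(-.08,-.008,.006); F=[np.percentile(s[abs(s[:,0]-x)<.004,1],98) for x in xs]; p=np.polyfit(xs,F,1); print('foot slope',np.degrees(p[0]).round(2),'foot y mid',np.polyval(p,-.045).round(4))
    k=q[(q[:,2]>.030)&(q[:,2]<.06)&(q[:,0]<-.01)&(q[:,0]>-.09)&(q[:,1]<s[:,1].max()-.140)&(q[:,1]>s[:,1].max()-.19)]
    if len(k): print('cap x',np.percentile(k[:,0],[2,98]),'y min',np.percentile(k[:,1],2),len(k))
E
python3 - <<'E'
from h import *
snap('wrist','w8.png'); snap('top','t8.png'); meas('t8.png')
crop('t8.png','t8c.png',255,170,445,320,4.2)
o=arm.get_obs(); p=o['tool_pos']; print((p[:2]-C)@XR[:2],(p[:2]-C)@YT[:2],p[2],o['contact_force'],o['width'])
E
```

```text
slopes deg x,y [0.29 0.11] z@y=0.1,0 [0.0372, 0.037]
x range [-0.0852 -0.0013] y range [-0.0509  0.1061]
rect ((-42.26893997192383, 38.77520751953125), (86.56538391113281, 137.6073455810547), 2.0370662212371826)
side slopes deg -2.14 -2.11 mid x -0.0427
foot slope 1.68 foot y mid 0.1045
cap x [-0.05554023 -0.02338976] y min -0.05450762494833057 171
-0.04589592141001553 -0.11198230565551051 0.06599827944829732 [-0.14313471 -0.30678375 -0.35161345] 0.0001798310418744967
```

View pics/w8.png

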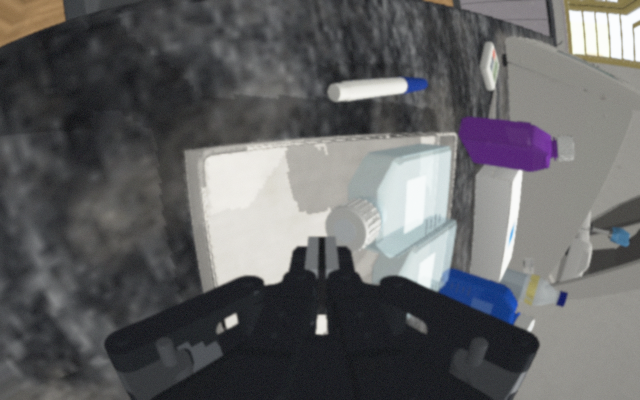

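View pics/t8c.png

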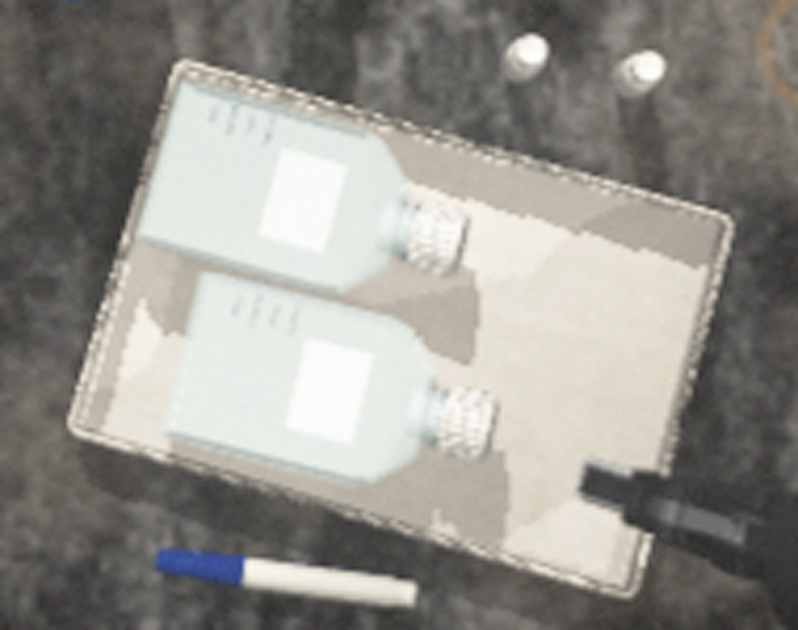

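Run:
```python
from h import *
d=load('w8.png'); t,w=wcloud(d,np.zeros(3),rot(44))
m=(t[...,1]>-.13)&(t[...,1]<.02)&(abs(t[...,0])<.1)&(abs(t[...,2])<.06)
g=t[m]; z=w[m][:,2]; yy=w[m]@YT
for lo in np.arange(-.13,.02,.01):
    k=(g[:,1]>=lo)&(g[:,1]<lo+.01)
    if k.sum()>5:
        xm=np.percentile(g[k,0],[1,99]); i=np.argsort(z[k])[max(0,int(k.sum()*.01))]; print(lo.round(3),xm.round(3),'low rel z',z[k][i].round(4),'y',yy[k][i].round(3),k.sum())
for dx in (0,):
    print(delta(W(-.045,-.0783,.0316),rot(44)), delta(W(-.045,-.0783,.0316),rot(25)))
```

```text
-0.1 [-0.041  0.044] low rel z 0.0355 y -0.093 2853
-0.09 [-0.057  0.058] low rel z 0.0194 y -0.099 11476
-0.08 [-0.058  0.058] low rel z 0.0134 y -0.097 9775
-0.07 [-0.052  0.053] low rel z 0.0108 y -0.079 7462
-0.06 [-0.045  0.046] low rel z 0.0088 y -0.074 3957
-0.05 [-0.037  0.038] low rel z 0.0069 y -0.056 4861
-0.04 [-0.031  0.031] low rel z 0.0059 y -0.045 1915
-0.03 [-0.01   0.011] low rel z 0.0113 y -0.02 796
-0.02 [-0.013  0.013] low rel z -0.0002 y -0.016 604
-0.01 [-0.1    0.012] low rel z -0.0669 y -0.074 3110
-0.0 [-0.095  0.004] low rel z -0.067 y -0.058 5831
0.01 [-0.085 -0.043] low rel z -0.0669 y -0.054 5321
[ 9.30e+00  3.24e+01 -3.44e+01 -2.00e-03 -3.00e-03  3.00e-03] [ 9.30e+00  3.24e+01 -3.44e+01 -3.23e-01  8.00e-02  4.00e-03]
```

>>> apply_moves:
  increments: [1, 2, 8, -12, 0, 0, 0, 1, 5, 16, -24, 0, 0, 0, 1, 7, 24, -34, 0, 0, 0, 1, 9.3, 32.4, -34, 0, 0, 0, 1, 9.3, 32.4, -34, 0, 0, 0, 1, 10.5, 37.2, -34, 0, 0, 0, 1, 11.8, 42.1, -34, 0, 0, 0, 1, 13, 46.9, -34, 0, 0, 0, 1, 14.3, 51.8, -34, 0, 0, 0, 1, 15.5, 56.6, -34, 0, 0, 0, 1, 16.8, 61.5, -34, 0, 0, 0, 1, 18, 66.3, -34, 0, 0, 0]

```text
time_s: 11.35
tool_pos: [0.4508, -0.0752, 0.0321]
tcp_rot: [-0.356, -0.61, 0.191, 0.682]
contact_force: [-0.8, -2.7, 2.9]
width: 0.0
```

Run:
```python
from h import *
snap('wrist','w9.png'); snap('top','t9.png'); meas('t9.png')
crop('t9.png','t9c.png',255,170,445,320,4.2)
o=arm.get_obs(); p=o['tool_pos']; print((p[:2]-C)@XR[:2],(p[:2]-C)@YT[:2],p[2],o['contact_force'],o['width'])
```

```text
slopes deg x,y [0.56 0.24] z@y=0.1,0 [0.0373, 0.0369]
x range [-0.0819 -0.001 ] y range [-0.043   0.1334]
rect ((-39.91777420043945, 52.62568664550781), (85.98230743408203, 164.71653747558594), 0.07083326578140259)
side slopes deg -6.31 5.53 mid x -0.0398
foot slope 0.44 foot y mid 0.1316
cap x [-0.05610384 -0.02357059] y min -0.04640088825130177 266
-0.04513855123263109 -0.04261005320099996 0.032013087503802995 [ 0.62843107  0.22870296 -0.25077085] -0.00010553655543465796
```

View pics/w9.png

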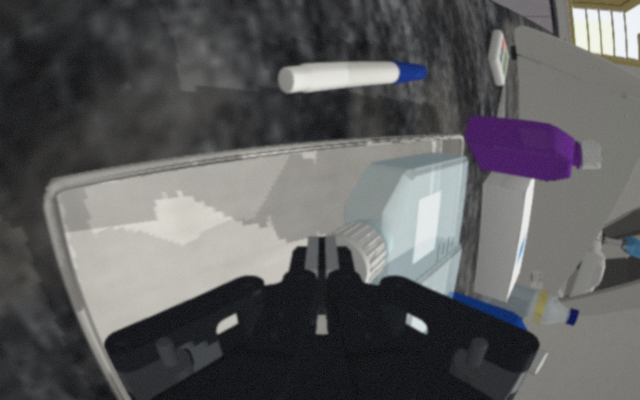

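View pics/t9c.png

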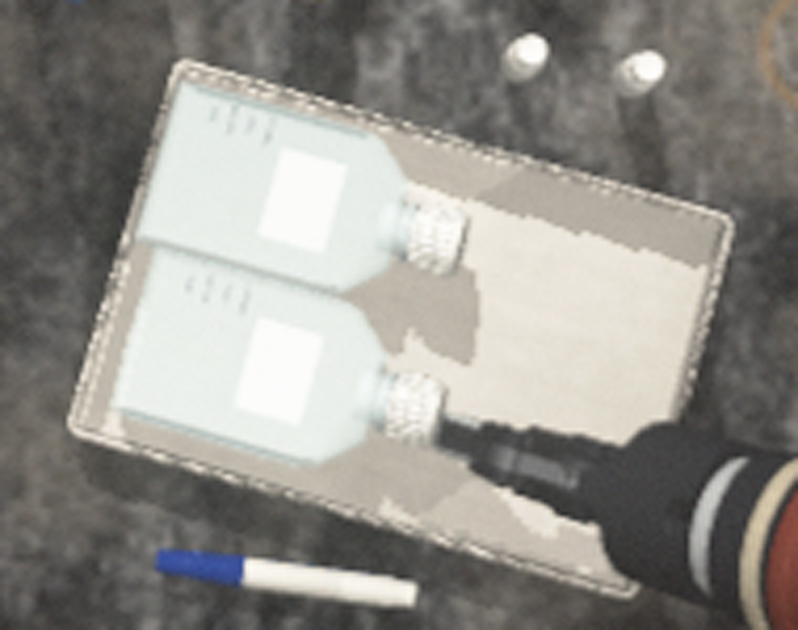

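>>> apply_moves:
  increments: [1, 1, 4, 0, 0, 0, 0, 1, 2, 7.7, 0, 0, 0, 0, 1, 2.7, 10.5, 0, 0, 0, 0, 1, 3, 11.6, 0, 0, 0, 0, 1, 3, 11.6, 0, 0, 0, 0]

```text
time_s: 11.95
tool_pos: [0.4535, -0.0629, 0.032]
tcp_rot: [-0.355, -0.61, 0.191, 0.682]
contact_force: [-0.8, -0.0, -0.1]
width: 0.0003
```

Run:
```python
from h import *
snap('top','t10.png'); meas('t10.png')
crop('t10.png','t10c.png',255,180,375,290,6)
o=arm.get_obs(); p=o['tool_pos']; print((p[:2]-C)@XR[:2],(p[:2]-C)@YT[:2],p[2],o['contact_force'],o['width'])
```

```text
slopes deg x,y [ 0.62 -0.42] z@y=0.1,0 [0.0368, 0.0375]
x range [-0.0815 -0.0011] y range [-0.0303  0.1455]
rect ((-39.8585090637207, 58.760704040527344), (176.76329040527344, 85.54766845703125), 89.93639373779297)
side slopes deg -14.96 14.17 mid x -0.0397
foot slope -0.19 foot y mid 0.1437
cap x [-0.05613854 -0.02379466] y min -0.033769459321155014 269
-0.04520471572905469 -0.030488613916708582 0.03195213128303127 [ 0.01652821  0.32701856 -0.13099453] -0.00017406809281215752
```

View pics/t10c.png

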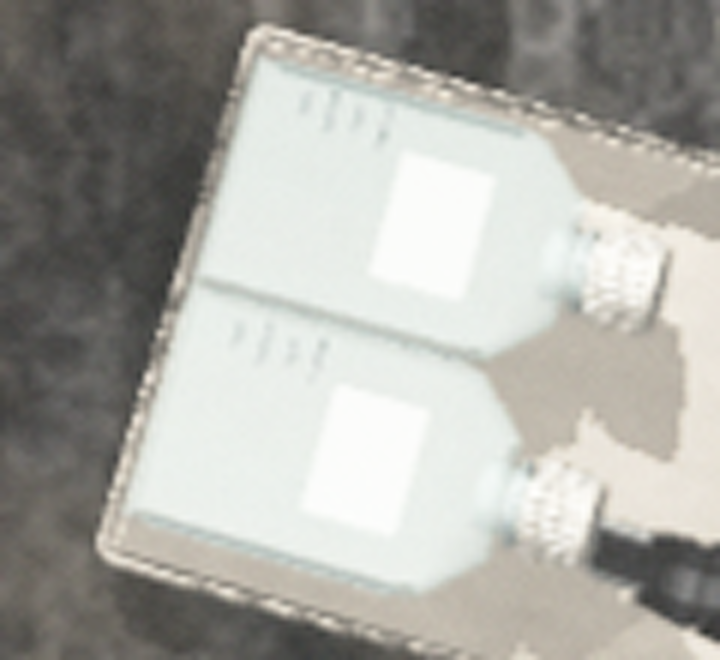

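>>> apply_moves:
  increments: [1, 0.25, 1, 0, 0, 0, 0, 1, 0.5, 2, 0, 0, 0, 0, 1, 0.5, 2, 0, 0, 0, 0]

```text
time_s: 12.3
tool_pos: [0.4541, -0.061, 0.032]
tcp_rot: [-0.356, -0.61, 0.191, 0.682]
contact_force: [0.3, 0.1, -0.4]
width: 0.0003
```

>>> apply_moves:
  increments: [1, 0.25, 1, 0, 0, 0, 0, 1, 0.25, 1, 0, 0, 0, 0]

```text
time_s: 12.5
tool_pos: [0.4543, -0.0599, 0.032]
tcp_rot: [-0.356, -0.61, 0.191, 0.682]
contact_force: [0.6, -0.9, -0.2]
width: -0.0
```

Run:
```python
from h import *
o=arm.get_obs(); print(o['contact_force'])
snap('top','t11.png'); meas('t11.png')
o=arm.get_obs(); p=o['tool_pos']; print((p[:2]-C)@XR[:2],(p[:2]-C)@YT[:2],p[2],o['contact_force'])
```

```text
[ 0.64673426 -0.94775818 -0.15329431]
slopes deg x,y [ 0.48 -0.73] z@y=0.1,0 [0.0367, 0.038]
x range [-0.0817 -0.0011] y range [-0.0274  0.1486]
rect ((-39.95923614501953, 61.44890594482422), (176.99343872070312, 85.82292175292969), 89.97478485107422)
side slopes deg -16.92 16.85 mid x -0.0398
foot slope -0.23 foot y mid 0.1466
cap x [-0.05598892 -0.02377337] y min -0.030686560514665537 262
-0.045216550074854533 -0.027305138105055023 0.031961457553555436 [-0.59066435 -0.12351944 -0.46312107]
```

>>> apply_moves:
  increments: [1, 0.25, 1, 0, 0, 0, 0, 1, 0.25, 1, 0, 0, 0, 0]

```text
time_s: 12.75
tool_pos: [0.4546, -0.0591, 0.032]
tcp_rot: [-0.356, -0.61, 0.192, 0.682]
contact_force: [-0.6, -3.5, 0.0]
width: 0.0001
```

```bash
sed -i 's/(q\[:,1\]>-.01)&(q\[:,1\]<.10)/(q[:,1]>.03)\&(q[:,1]<.135)/' h.py
python3 - <<'E'
from h import *
o=arm.get_obs(); print(o['contact_force'])
face('t11.png')
snap('top','t12.png'); snap('scene','s12.png'); meas('t12.png')
crop('t12.png','t12c.png',255,180,375,290,6);crop('s12.png','s12c.png',225,180,465,330,3.3)
o=arm.get_obs(); p=o['tool_pos']; print((p[:2]-C)@XR[:2],(p[:2]-C)@YT[:2],p[2],o['contact_force'])
E
```

```text
[-0.62306991 -3.52244449  0.0293925 ]
slopes deg x,y [0.59 0.05] z@y=0.1,0 [0.0371, 0.037]
x range [-0.0817 -0.0011] y range [-0.0274  0.1486]
slopes deg x,y [ 0.45 -0.02] z@y=0.1,0 [0.0371, 0.0371]
x range [-0.0816 -0.001 ] y range [-0.0263  0.1491]
rect ((-39.89985275268555, 61.02815628051758), (179.1842803955078, 85.64282989501953), 89.94833374023438)
side slopes deg -17.66 16.53 mid x -0.0397
foot slope 0.1 foot y mid 0.1472
cap x [-0.05594813 -0.02374955] y min -0.02975230096591113 260
-0.04518299461125884 -0.02642090765959786 0.031981715747649866 [-0.94766192 -2.10507355  0.01136498]
```

View pics/t12c.png

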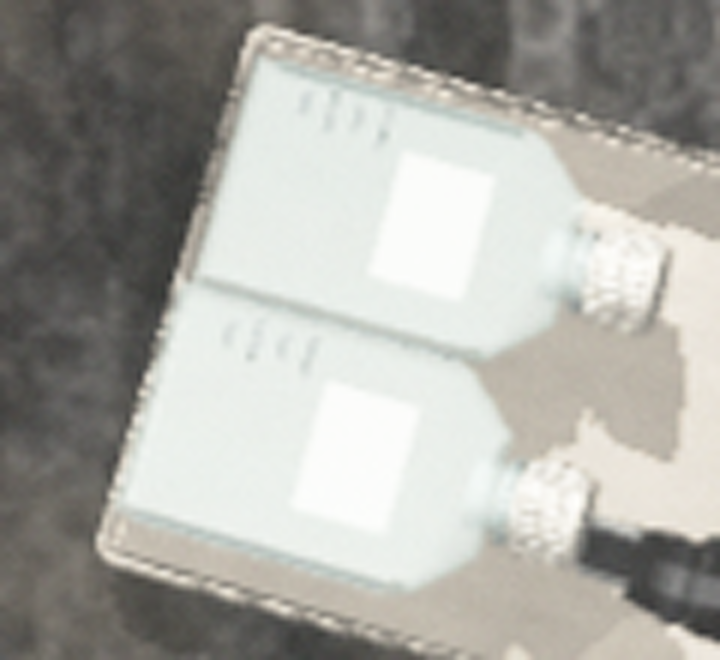

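View pics/s12c.png

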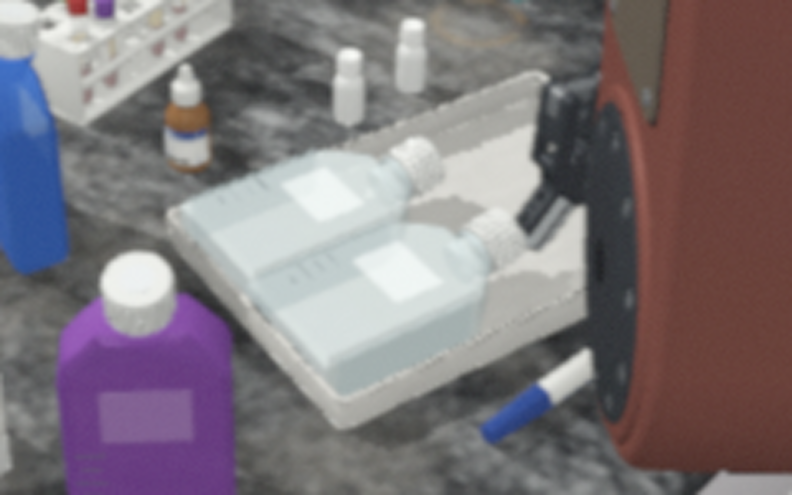

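>>> apply_moves:
  increments: [1, 0.25, 1, 0, 0, 0, 0, 1, 0.5, 2, 0, 0, 0, 0, 1, 0.5, 2, 0, 0, 0, 0]

```text
time_s: 13.15
tool_pos: [0.4549, -0.0586, 0.032]
tcp_rot: [-0.357, -0.609, 0.193, 0.681]
contact_force: [-7.9, -11.8, 3.4]
width: 0.0002
```

The flask is firmly against the rim: 14 N with almost no travel. I'll retreat straight back, then up.

>>> apply_moves:
  increments: [1, -1, -4, 0, 0, 0, 0, 1, -3, -12, 0, 0, 0, 0, 1, -6, -24, 0, 0, 0, 0, 1, -9, -36, 4, 0, 0, 0, 1, -11, -44, 20, 0, 0, 0, 1, -13, -50, 45, 0, 0, 0, 1, -14, -55, 80, 0, 0, 0, 1, -14, -60, 120, 0, 0, 0, 1, -14, -60, 150, 0, 0, 0, 1, -14, -60, 150, 0, 0, 0, 1, -14, -60, 150, 0, 0, 0]

```text
time_s: 14.25
tool_pos: [0.441, -0.1196, 0.1823]
tcp_rot: [-0.357, -0.609, 0.193, 0.681]
contact_force: [0.7, -0.3, -0.5]
width: 0.0001
```

Run:
```python
from h import *
snap('top','t13.png'); snap('scene','s13.png'); meas('t13.png')
for a in ('top0.png','t13.png'):
    q=[];d=load(a); w=cloud(d).reshape(-1,3); w=w[~np.isnan(w[:,0])]; q=np.stack([(w[:,:2]-C)@XR[:2],(w[:,:2]-C)@YT[:2],w[:,2]],1)
    s=q[(q[:,0]>.006)&(q[:,0]<.095)&(abs(q[:,1])<.145)&(q[:,2]>.03)&(q[:,2]<.06)]; print(a,np.percentile(s,[1,50,99],axis=0).round(4).tolist())
crop('t13.png','t13c.png',255,150,445,320,4);crop('s13.png','s13c.png',225,180,465,330,3.3)
o=arm.get_obs(); print(o['tool_pos'],o['contact_force'],o['time_s'])
```

```text
slopes deg x,y [ 0.67 -0.15] z@y=0.1,0 [0.0371, 0.0374]
x range [-0.0817 -0.001 ] y range [-0.0087  0.1489]
rect ((-39.94569396972656, 68.7986068725586), (163.452880859375, 85.7271728515625), 89.93478393554688)
side slopes deg -17.47 16.12 mid x -0.0397
foot slope -0.01 foot y mid 0.1473
cap x [-0.05478544 -0.02364622] y min -0.012190453096787015 165
top0.png [[0.007, -0.0115, 0.0321], [0.0475, 0.0771, 0.0371], [0.0895, 0.1435, 0.0456]]
t13.png [[0.0071, -0.0114, 0.0321], [0.0475, 0.0773, 0.0372], [0.0895, 0.1434, 0.0453]]
[ 0.4405946  -0.11865991  0.18112587] [-0.19938215  0.25584401 -0.14489735] 14.35
```

View pics/t13c.png

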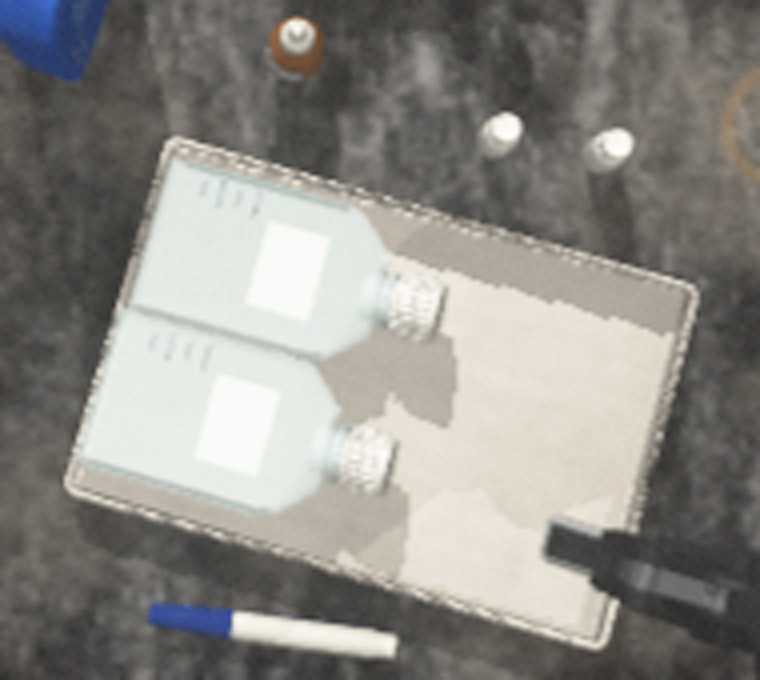

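View pics/s13c.png

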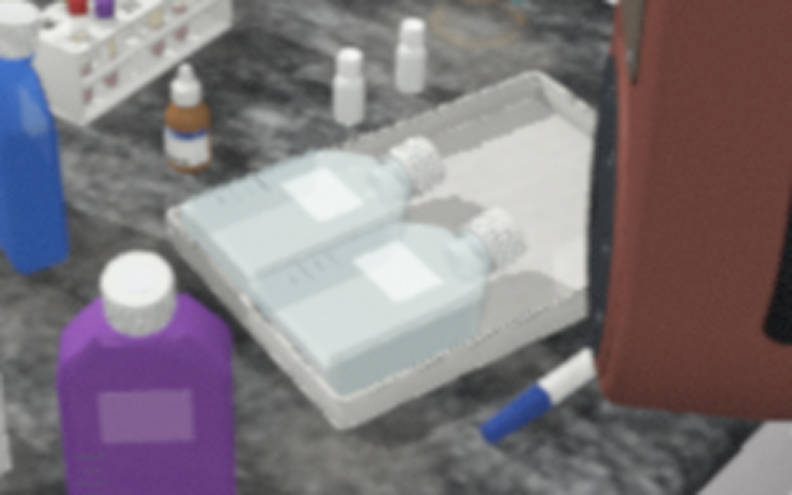

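The top view shows the flask flat, with its foot edge along the rim line (crop (125,310) to (85,460)). The other flask and the bottles have not moved, and the hand is clear. I'm handing in.

```bash
python3 -c "
from h import *
print(ticket.sign_off())"
```

```text
the job is handed in; nothing more can be done
None
```

The flask now lies flat on its broad face with its foot against the end rim, and I handed the job in at about 14.4 s. No verdict came back.

I straddled the cap loosely with the fingers and tipped the flask about its heel. It came past balance onto the front finger, and I lowered it on that finger. I then drew the finger out from under the cap and pushed on the cap end with shut fingertips. At the rim the push force rose to about 14 N with almost no further travel.

Last checks from the top camera:

| Check | Measured | Limit |
|---|---|---|
| Flatness of the flask's upper face | 0.7° or less | 3.5° |
| Alignment with the tray (outline) | about 0.1° | 3.5° |
| Middle of the foot along the tray | y ≈ 147 mm (rim at 148 mm) | above 143 mm |
| Foot across the tray | x ≈ −40 mm | within ±60 mm |
| Movement of the other flask | under 1 mm | 15 mm |

- **Bottles:** they look unmoved in the pictures; I did not measure them.
- **Hand:** it was clear of everything, about 18 cm up.
- **Disagreeing check:** the side-edge slope readings at the rim gave about −17° and +16°. I took these as an artefact, because the measuring slices ran into the shoulders, and relied on the outline and foot-edge fits instead.
- **Gap to the other flask:** the two flasks lie closer together than the stated 8 mm, because mine shifted about 6 mm towards the other during the push.

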